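Start the air sampler and hold it up for a mould sample

TASK

Take an air sample for the mould check: on the air sampler in its dock press the red power key, then the yellow volume key, then the green start key, one at a time and each right down, without pressing the black key. Then take the sampler by its carrying handle, keeping off the perforated metal head, lift it at least 12 cm clear of the table and keep it steady and level in the air for three seconds with its keys all up and nothing else carrying it; finish while still holding it there. Never tip it, and leave the books, the document box and the dishes where they are.

Things in the scene. Friction and masses are not known exactly. Their poses are not given: they have to be found in the camera images.
- sampler: portable mould-spore air sampler standing in the dock: white plastic case 200 (x) x 116 (y) x 68 mm tall, about 0.8 kg, loose. Origin: centre of its underside (feet). z up through the case, +x towards the round metal head, -x towards the row of keys. The centre of mass lies beneath the middle of the carrying handle.
- handle: carrying handle of the sampler, rigidly fixed to it: a straight grip bar along the sampler's y, 18 x 18 mm in section, 88 mm free between its two posts, black rubber in the middle; free space of 48 mm below it to the case and 28 mm to the level of the head's top. This origin coincides with the sampler's origin; use handle_grip for the bar.
- handle_grip (a point): centre of the grip bar (in the sampler's frame 18 mm to -x of the origin and 125 mm above its underside); axes as the sampler's.
- head: perforated round aluminium sampling head, 95 mm across, rigidly fixed on the +x half of the case, top 88 mm above the sampler's underside; not to be touched. Origin coincides with the sampler's origin.
- head_top (a point): centre of the head's top face (in the sampler's frame 48.5 mm to +x of the origin, 88 mm above the underside).
- dock: black charging dock, fixed to the table: tray 236 x 150 mm, floor 12 mm and rim 22 mm above the table, 3 mm clearance round the sampler, nothing latches. Origin: centre of its underside on the table; axes parallel to the sampler's at the start.
- ledger: large old ledger lying flat beside the dock, 270 x 190 x 70 mm, 2.2 kg, dark boards with tan spine and corners; leave alone. Origin: centre of its underside.
- small_book: small black book, 160 x 105 x 22 mm, lying on the ledger; leave alone. Origin: centre of its underside.
- doc_box: grey cardboard document box lying on the other side of the dock, 270 x 190 x 81 mm, 1.6 kg; leave alone. Origin: centre of its underside.
- dishes: stack of three spare white lidded culture dishes, 90 mm across, 47 mm tall, standing on the document box; leave alone. Origin: centre of its underside.
- key_power (a joint): travel of the red power key: 0 up, 0.004 m fully down; about 1.4 N starts it, 4.2 N takes it fully down, it springs back.
- key_power_top (a point): centre of the top of the red power key, 17 mm in diameter, pressed straight down, standing 8 mm proud of the panel, 77.5 mm above the sampler's underside; in the sampler's frame 76 mm to -x and 42 mm to +y of the origin. Keys stand 28 mm apart in a row.
- key_volume (a joint): travel of the yellow volume key: 0 up, 0.004 m fully down; about 1.4 N starts it, 4.2 N takes it fully down, it springs back.
- key_volume_top (a point): centre of the top of the yellow volume key, 17 mm in diameter, pressed straight down, standing 8 mm proud of the panel, 77.5 mm above the sampler's underside; in the sampler's frame 76 mm to -x and 14 mm to +y of the origin. Keys stand 28 mm apart in a row.
- key_menu (a joint): travel of the black menu key (leave alone): 0 up, 0.004 m fully down; about 1.4 N starts it, 4.2 N takes it fully down, it springs back.
- key_menu_top (a point): centre of the top of the black menu key (leave alone), 17 mm in diameter, pressed straight down, standing 8 mm proud of the panel, 77.5 mm above the sampler's underside; in the sampler's frame 76 mm to -x and 14 mm to -y of the origin. Keys stand 28 mm apart in a row.
- key_start (a joint): travel of the green start key: 0 up, 0.004 m fully down; about 1.4 N starts it, 4.2 N takes it fully down, it springs back.
- key_start_top (a point): centre of the top of the green start key, 17 mm in diameter, pressed straight down, standing 8 mm proud of the panel, 77.5 mm above the sampler's underside; in the sampler's frame 76 mm to -x and 42 mm to -y of the origin. Keys stand 28 mm apart in a row.
There are look-alikes about, which are no part of the job. What is shaped like the sampler but pink is not meant.

How it is judged:
By the outcome, as a careful person would: the job done as asked, in the order asked, and still so for the second after the job is handed in, while the arm keeps its last pose, push and grip.
It also fails if it takes over 61 s, if anything falls off the work surface, if the arm or the gripper's body presses on something with over 40 N, if the wrist force passes 120 N, or if a joint passes its speed limit or range.

ROBOT

A 7-joint arm with a two-finger parallel gripper is mounted at the origin on the work surface. World frame = base frame: x ahead of the robot, y to its left, z up, the work surface at z = 0. Lengths are in m, angles in rad, forces in N, time in s.
With the tool pointing down it reaches from about 0.4 to 0.875 m from the base axis. Payload 6.5 kg.
Tool frame: the origin (TCP) lies at the very end of the fingers, on their centre line; the grasp point (between the pads) lies 19 mm behind it (r.grip_depth is the z of the grasp point in the tool frame, in m); z points along the fingers, y is the line along which they close (so a half turn about z gives the same grasp; the last joint's range is limited). The gripper opens to 85 mm and grips with 20 to 120 N. Pads are 22 mm wide; open, the fingers measure 114 mm over their backs; the gripper's body (76 mm by 85 mm) begins 54 mm behind the grasp point. The pads swing forward as they close: fully open they stand 13 mm farther back than shut.
Start: joints at [-1.255, 0.536, -0.004, 1.538, 0.003, 1.067, -0.071], TCP at [0.242, 0.603, 0.207] pointing down, gripper open.
Joint ranges: [-2.7, 2.7], [-0.37, 2.16], [-1.27, 1.26], [0.24, 2.4], [-1.31, 4.45], [0.19, 1.91], [-2.76, 2.76]. Speed limits (rad/s): [2.39, 2.39, 3.14, 3.14, 3.14, 3.14, 3.14].

INTERFACE

Orientations are given as a 3x3 rotation matrix whose columns are the frame's x, y, z axes.
In Python, from bench import r gives the robot as it stands.
- The arm moves only by the shell command python3 -m handwheel 'ROWS' [FORCE]. ROWS is JSON, a list that holds one entry, the list of rows, each a list of 7 numbers: the opening, from -1 (shut) to 1 (fully open), then the shift along the tool's x, y, z in m, then the turn, a rotation vector about the tool's x, y, z in rad. A call has 1 to 8 rows; each row is the pose to reach, as a shift and turn from the pose commanded when the call began, along the tool's axes at that moment; what a row does not reach only later rows make up. A row lasts 1/12 s, in which the tool goes at most 41.7 mm and 7.16 degrees, less where a joint would pass 70% of its speed; a pose out of reach is approached as far as the arm can. A call with a gripper value outside its range is refused whole. The fingers move at their own pace and stop on an object; FORCE is the grip in N (left out, the last holds). Time passes only in rows, so rows that repeat a pose let the fingers close. It gives the time, the measured TCP pose, the force, the opening and the grip force at its end, in the units of the state.
- r.read_state(): the state, without advancing time (a new reading comes with each control period).
- r.camera(name): name is "scene" or "side" or "wrist"; returns a dict with "color" (480x640x3 uint8, blue, green, red), "range_z" (480x640 float32, m along the optical axis (not along the pixel's ray), 0 where there is no reading), "camera_matrix" (3x3 intrinsics, pixels), "cam_to_world" (4x4, takes a point from camera to world coordinates). Camera axes: x right, y down, z forward; pixel columns grow to the right and rows downward; lengths in m; the calibration is good to about 2 mm. The wrist camera is an equidistant fisheye: a pixel r from the principal point sees the ray r / f radians off the axis. A picture is of the moment at which its call begins.
- r.close_job(): hands the job in; it is judged then, once.
The state is a dict: "clock": time; "joint_positions": joint angles; "qvel": joint speeds; "joint_efforts": joint torques, N m; "ee_pos": TCP position; "eef_rot": TCP orientation; "contact_force": force on the tool from outside, world axes, zero at the start; "moment": the same for the moment, N m; "opening": finger opening in m; "grasp_force": force on a finger pad.
Only numpy, scipy, OpenCV 4.12 (cv2) and the standard library are available. Lean on these libraries where they do the work, as an engineer would, in place of code of your own. Each camera call takes 0.05 s, during which the arm holds its last target. There are 200 camera calls.

## Working session

There is one attempt and no reset: what is moved stays moved. The work goes in short steps, Python scripts to look and compute and a shell command to move; the robot and the scene stay as the last step left them, time stands still between calls to the robot, and variables do not carry over. Pictures are saved under pics/ and viewed, at most 10 in all, crops included, and the job is handed in when it is done.

```bash
mkdir -p pics; ls; python3 - <<'E'
from bench import r
import cv2,numpy as np
for n in ("scene","side"):
    c=r.camera(n); cv2.imwrite(f"pics/{n}0.png",c["color"]); np.savez(f"{n}0.npz",**c)
    print(n,c["camera_matrix"].round(1).tolist(),c["cam_to_world"].round(3).tolist())
s=r.read_state(); print(s); print(r.grip_depth)
E
```

```text
pics
scene [[545.1, 0.0, 317.1], [0.0, 545.1, 231.3], [0.0, 0.0, 1.0]] [[0.881, 0.327, -0.341, 1.073], [0.473, -0.602, 0.644, -0.836], [0.005, -0.728, -0.685, 1.091], [0.0, 0.0, 0.0, 1.0]]
side [[539.9, 0.0, 316.3], [0.0, 539.9, 238.1], [0.0, 0.0, 1.0]] [[-0.843, -0.344, 0.413, -0.104], [-0.537, 0.56, -0.631, 1.17], [-0.014, -0.754, -0.657, 1.2], [0.0, 0.0, 0.0, 1.0]]
{'clock': 0.1, 'joint_positions': array([-1.25520144,  0.53710076, -0.00442423,  1.53876849,  0.00260039,
        1.06729634, -0.07121371]), 'qvel': array([ 0.00075886, -0.00186476,  0.00056512, -0.00145642,  0.00010812,
        0.00042902,  0.00130543]), 'joint_efforts': array([ 2.89255331e-03, -5.84555018e+01,  1.05186760e+00, -2.59772462e+01,
        1.25474890e-02,  4.60444353e-03, -3.64019240e-05]), 'ee_pos': array([0.24198005, 0.60262695, 0.20579643]), 'eef_rot': array([[-9.28014472e-01,  3.72543851e-01, -4.67402397e-04],
       [ 3.72544124e-01,  9.28013275e-01, -1.49594755e-03],
       [-1.23550434e-04, -1.56238899e-03, -9.99998772e-01]]), 'contact_force': array([-0.10842464,  0.10205851, -0.26641815]), 'moment': array([-0.01746789,  0.04342479,  0.02624557]), 'grasp_force': 0.0, 'opening': 0.08536081193873665}
-0.0187
```

View pics/scene0.png

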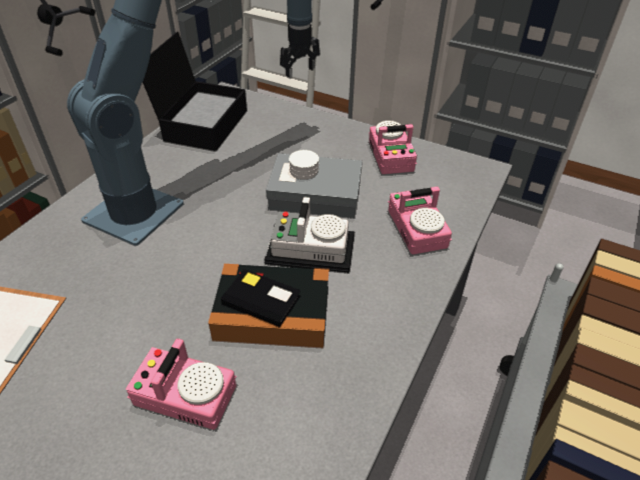

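View pics/side0.png

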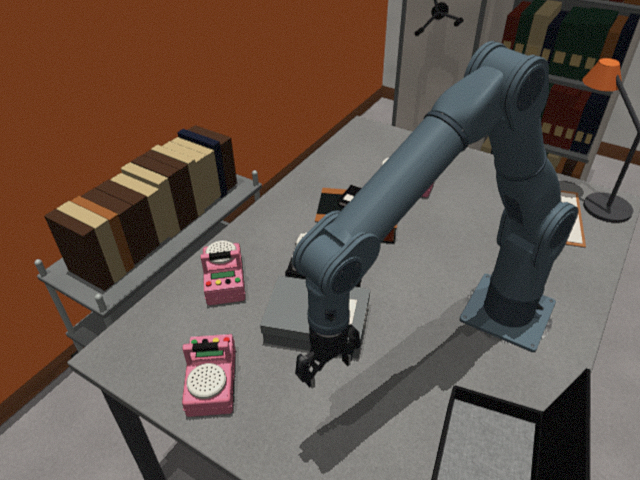

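The scene picture shows four sampler shapes: pink at (180,385), (420,220) and (393,148), and white at (312,237) in a black dock between the ledger (270,305) and the document box (315,185). Only the white one fits. In the side view the arm hides it. I'll confirm with a crop and measure.

```bash
cat > h.py <<'E'
import numpy as np,cv2
def ray(c,u,v):
    K=c["camera_matrix"];T=c["cam_to_world"]
    d=T[:3,:3]@np.array([(u-K[0,2])/K[0,0],(v-K[1,2])/K[1,1],1.]); return T[:3,3],d
def onz(c,u,v,z):
    o,d=ray(c,u,v); return o+d*(z-o[2])/d[2]
def cloud(c):
    K=c["camera_matrix"];T=c["cam_to_world"];Z=c["range_z"]
    v,u=np.indices(Z.shape)
    P=np.stack([(u-K[0,2])/K[0,0]*Z,(v-K[1,2])/K[1,1]*Z,Z],-1)
    return P@T[:3,:3].T+T[:3,3]
E
python3 - <<'E'
import numpy as np,cv2
from h import *
c=dict(np.load("scene0.npz")); im=c["color"]
x0,y0=255,190
cr=im[y0:y0+85,x0:x0+110]
cv2.imwrite("pics/crop0.png",cv2.resize(cr,None,fx=7,fy=7,interpolation=cv2.INTER_CUBIC))
hsv=cv2.cvtColor(im,cv2.COLOR_BGR2HSV); P=cloud(c)
for n,lo,hi in (("red",(0,130,90),(8,255,255)),("red2",(172,130,90),(180,255,255)),("yel",(20,110,110),(35,255,255)),("grn",(45,90,50),(85,255,255))):
    m=cv2.inRange(hsv,lo,hi); k,l,s,ce=cv2.connectedComponentsWithStats(m[190:275,255:365])
    for i in range(1,k):
        if s[i,4]>=5:
            u,v=ce[i]+(x0,y0); print(n,s[i,4],(u,v),P[int(round(v)),int(round(u))].round(3),onz(c,u,v,.0895).round(4))
E
```

```text
red 24 (np.float64(285.125), np.float64(213.66666666666666)) [0.461 0.127 0.086] [0.4624 0.1249 0.0895]
red 11 (np.float64(259.72727272727275), np.float64(273.45454545454544)) [ 0.51  -0.081  0.069] [ 0.5213 -0.0977  0.0895]
yel 26 (np.float64(283.2307692307692), np.float64(220.69230769230768)) [0.47  0.1   0.085] [0.4727 0.0975 0.0895]
grn 99 (np.float64(293.16161616161617), np.float64(227.56565656565658)) [0.503 0.097 0.076] [0.5104 0.0865 0.0895]
grn 24 (np.float64(279.2916666666667), np.float64(234.70833333333334)) [0.492 0.044 0.089] [0.492  0.0446 0.0895]
```

View pics/crop0.png

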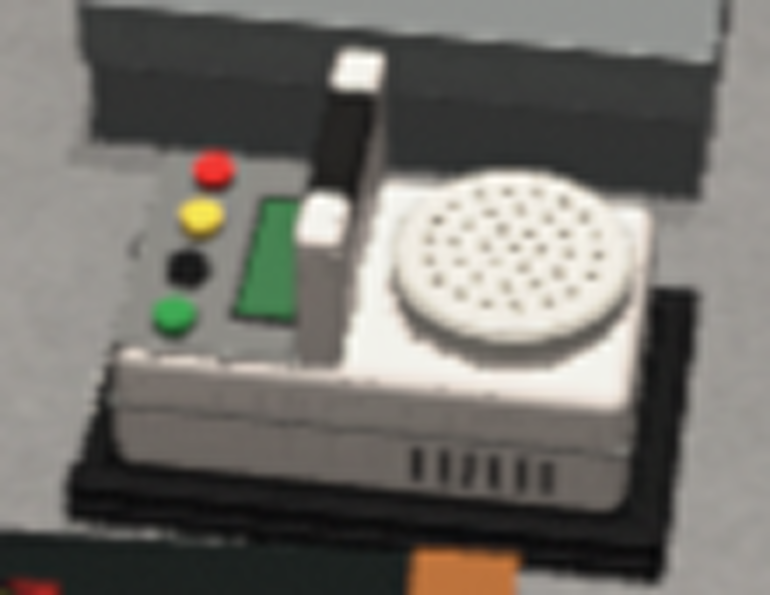

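The crop confirms the target: white case, head at about (328,228), key row red (285,214), yellow (283,221), black (281,228), green (279,235), bar running from (306,200) to (301,221). I'll cross-check the pose against the head and handle.

```bash
python3 - <<'E'
import numpy as np,cv2
from h import *
c=dict(np.load("scene0.npz")); P=cloud(c)
sub=P[195:262,262:355].reshape(-1,3)
red,grn=np.array([.4624,.1249]),np.array([.492,.0446])
y=(red-grn)/np.linalg.norm(red-grn); x=np.array([y[1],-y[0]])
print("dist",np.linalg.norm(red-grn),"yaw",np.degrees(np.arctan2(x[1],x[0])))
o=(red+grn)/2+.076*x; print("o",o,"grip",o-.018*x,"head",o+.0485*x)
# head top from depth: z ~ .100
near=np.linalg.norm(sub[:,:2]-(o+.0485*x),axis=1)<.07
h=sub[near&(abs(sub[:,2]-.1)<.005)]
(ce,rad)=cv2.minEnclosingCircle(h[:,:2].astype(np.float32)*1000); print("head",len(h),ce,rad,h[:,2].mean(),h[:,:2].mean(0))
b=sub[(sub[:,2]>.138)&(sub[:,2]<.156)&(np.linalg.norm(sub[:,:2]-(o-.018*x),axis=1)<.08)]
print("bar",cv2.minAreaRect(b[:,:2].astype(np.float32)*1000),b[:,2].mean(),len(b))
# top of head: bright contour on plane
for n,lo in (("dock",0),):pass
E
```

```text
dist 0.0855818321841733 yaw 20.234778488056662
o [0.54850953 0.11103595] grip [0.53162043 0.10481033] head [0.59401627 0.12781054]
head 635 (596.3067016601562, 127.8890609741211) 48.46250534057617 0.09918344612024355 [0.59562184 0.12621416]
bar ((532.2643432617188, 105.08006286621094), (19.508533477783203, 115.87995910644531), 19.942138671875) 0.14441929804295958 205
```

```bash
python3 -m handwheel '[[[-1,-0.024,-0.023,0,0,0,0.05],[-1,-0.048,-0.045,0,0,0,0.1],[-1,-0.072,-0.068,0,0,0,0.15],[-1,-0.096,-0.09,0,0,0,0.2],[-1,-0.12,-0.113,0,0,0,0.25],[-1,-0.144,-0.135,0,0,0,0.3],[-1,-0.168,-0.158,0,0,0,0.35],[-1,-0.192,-0.18,0,0,0,0.4]]]'
cat >> h.py <<'E'
from bench import r
X=np.array([.939,.344,0]);Y=np.array([-.344,.939,0]);O=np.array([.549,.111,.012])
PT={"power":O-.076*X+.042*Y+[0,0,.0775],"volume":O-.076*X+.014*Y+[0,0,.0775],"start":O-.076*X-.042*Y+[0,0,.0775],"grip":O-.018*X+[0,0,.125]}
def to(p,yaw=20.15):
    s=r.read_state();R=s["eef_rot"];a=np.radians(yaw)
    G=np.array([[-np.sin(a),np.cos(a),0],[np.cos(a),np.sin(a),0],[0,0,-1.]])
    print("t",s["clock"],"pos",s["ee_pos"].round(4),"F",s["contact_force"].round(1),"q",s["joint_positions"].round(2),"op",s["opening"],"gf",s["grasp_force"])
    print("shift",(R.T@(np.asarray(p)-s["ee_pos"])).round(4),"turn",cv2.Rodrigues(R.T@G)[0].ravel().round(4))
E
python3 -c "
from h import *
print(PT);p=PT['power'].copy();p[2]=.17;to(p)"
```

```text
clock: 0.77
ee_pos: [0.3535, 0.3627, 0.2063]
eef_rot: [[-0.708, 0.706, -0.0], [0.706, 0.708, -0.001], [-0.0, -0.001, -1.0]]
contact_force: [0.9, -0.1, -0.1]
opening: -0.0001
grasp_force: 0.0
{'power': array([0.463188, 0.124294, 0.0895  ]), 'volume': array([0.47282 , 0.098002, 0.0895  ]), 'start': array([0.492084, 0.045418, 0.0895  ]), 'grip': array([0.532098, 0.104808, 0.137   ])}
t 0.7667 pos [0.3535 0.3627 0.2063] F [ 0.9 -0.1 -0.1] q [-1.    0.29  0.14  1.92 -0.05  0.93 -0.05] op -9.142111993881294e-05 gf 0.0
shift [-0.2461 -0.0913  0.0364] turn [-7.000e-04  2.000e-04  4.349e-01]
```

```bash
python3 -m handwheel '[[[-1,-0.031,-0.011,0,0,0,0.055],[-1,-0.062,-0.023,0,0,0,0.11],[-1,-0.093,-0.034,0,0,0,0.165],[-1,-0.124,-0.046,0,0,0,0.22],[-1,-0.155,-0.057,0,0,0,0.275],[-1,-0.186,-0.069,0.01,0,0,0.33],[-1,-0.217,-0.08,0.02,0,0,0.385],[-1,-0.246,-0.091,0.036,0,0,0.434]]]' >/dev/null
python3 -m handwheel '[[[-1,0,0,0,0,0,0],[-1,0,0,0,0,0,0],[-1,0,0,0,0,0,0]]]'
python3 - <<'E'
from h import *
to(PT["power"])
for n in ("scene","wrist"):
    c=r.camera(n); np.savez(n+"1.npz",**c)
    if n=="wrist": cv2.imwrite("pics/wrist1.png",c["color"])
    else: cv2.imwrite("pics/scene1.png",cv2.resize(c["color"][150:270,240:400],None,fx=5,fy=5,interpolation=cv2.INTER_CUBIC))
E
```

```text
clock: 1.68
ee_pos: [0.4634, 0.1272, 0.1705]
eef_rot: [[-0.348, 0.937, -0.001], [0.937, 0.348, 0.0], [0.0, -0.001, -1.0]]
contact_force: [0.7, -0.0, -0.0]
opening: 0.0
grasp_force: 0.0
t 1.6833 pos [0.4634 0.1272 0.1705] F [ 0.7 -0.  -0. ] q [-0.65  0.31  0.34  2.03 -0.14  0.83  0.13] op 3.354420101339205e-05 gf 0.0
shift [-0.0027 -0.0012  0.081 ] turn [-0.0006 -0.0003  0.0039]
```

View pics/wrist1.png

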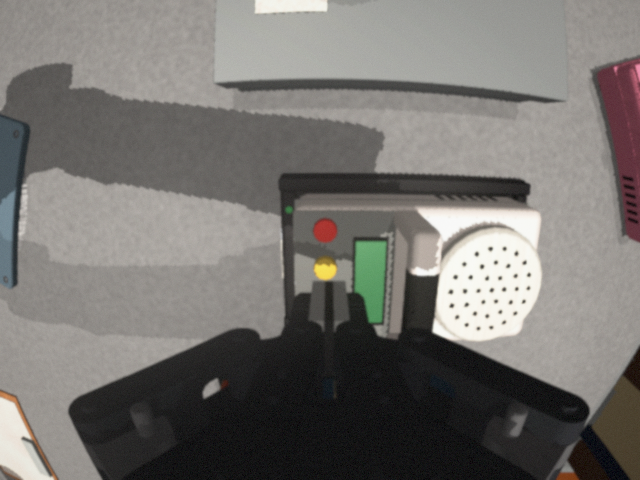

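View pics/scene1.png

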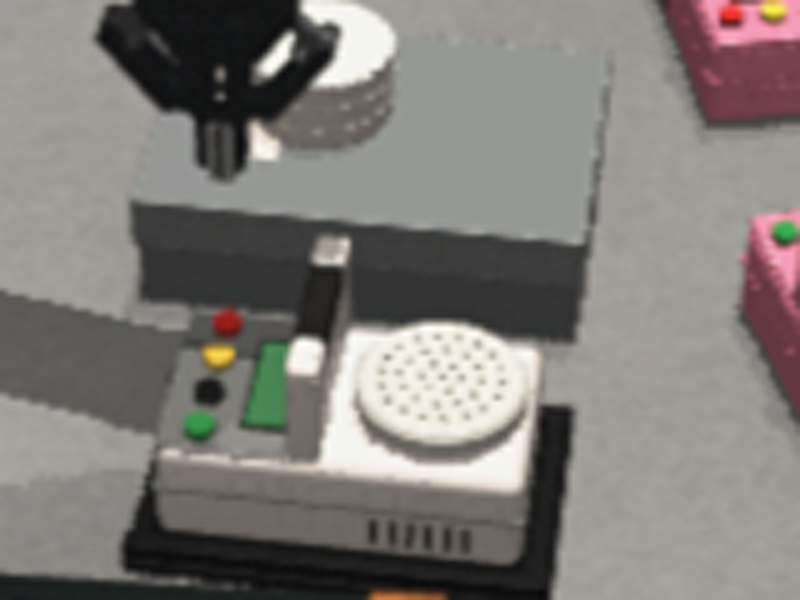

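The wrist view shows the red key at (325,230), yellow at (325,268), and the shut fingertips at (328,300). The scene crop shows the gripper clear above, its linkage splayed out. I'll measure that splay against the handle and check the keys from the wrist view.

```bash
python3 - <<'E'
from h import *
s=r.read_state();R=s["eef_rot"];p=s["ee_pos"]
Q=np.concatenate([(cloud(dict(np.load(f)))[::1].reshape(-1,3)-p)@R for f in("scene1.npz",)])
Q=Q[(np.linalg.norm(Q[:,:2],axis=1)<.08)&(Q[:,2]<.004)&(Q[:,2]>-.13)]
for z in np.arange(0,-.12,-.01):
    q=Q[(Q[:,2]<=z+.004)&(Q[:,2]>z-.006)]
    if len(q): print(round(z,3),len(q),"x",q[:,0].min().round(3),q[:,0].max().round(3),"y",q[:,1].min().round(3),q[:,1].max().round(3))
c=dict(np.load("wrist1.npz"));K=c["camera_matrix"];T=c["cam_to_world"]
hsv=cv2.cvtColor(c["color"],cv2.COLOR_BGR2HSV)
for n,lo,hi in (("red",(0,130,60),(8,255,255)),("yel",(20,110,90),(35,255,255))):
    m=cv2.inRange(hsv,lo,hi);m[:200]=0;m[300:]=0;m[:,:300]=0;m[:,350:]=0
    k,l,st,ce=cv2.connectedComponentsWithStats(m);i=1+st[1:,4].argmax();u,v=ce[i]
    d=np.array([u-K[0,2],v-K[1,2]])/K[0,0];th=np.linalg.norm(d)
    w=T[:3,:3]@np.array([*(d/th*np.sin(th)),np.cos(th)]);o=T[:3,3]
    print(n,st[i],(u,v),(o+w*(.0895-o[2])/w[2]).round(4))
E
```

```text
-0.03 26 x -0.018 -0.005 y -0.011 0.014
-0.04 32 x -0.017 0.004 y -0.011 0.015
-0.05 37 x -0.022 0.004 y -0.013 0.015
-0.06 31 x -0.019 0.002 y -0.021 0.015
-0.07 71 x -0.02 0.008 y -0.031 0.032
-0.08 120 x -0.021 0.008 y -0.036 0.039
-0.09 92 x -0.025 0.011 y -0.049 0.05
-0.1 119 x -0.023 0.008 y -0.056 0.058
-0.11 146 x -0.024 0.009 y -0.06 0.063
red [313 219  24  23 429] (np.float64(324.85547785547783), np.float64(230.14219114219114)) [0.4593 0.1287 0.0895]
yel [314 256  23  25 431] (np.float64(324.8584686774942), np.float64(267.7238979118329)) [0.4688 0.1027 0.0895]
```

```bash
python3 - <<'E'
from h import *
s=r.read_state();p=s["ee_pos"]
def proj(c,P):
    T=np.linalg.inv(c["cam_to_world"]);q=c["camera_matrix"]@(T[:3,:3]@P+T[:3,3]);return (q[:2]/q[2]).round(1)
c=dict(np.load("scene1.npz"));R=s["eef_rot"];print("scene tcp",proj(c,p),[proj(c,p+R@np.array([0,0,z])) for z in(-.02,-.05)],"seen tip ~(284.4,185.6)")
print([proj(c,p+R@np.array([x,y,0])) for x in(-.011,.011) for y in(-.012,.012)])
c=r.camera("side");np.savez("side1.npz",**c)
print({k:proj(c,v) for k,v in PT.items()},"tcp",proj(c,p))
u,v=proj(c,PT["volume"]).astype(int);u=max(u,80)
cv2.imwrite("pics/side1.png",cv2.resize(c["color"][v-60:v+60,u-70:u+90],None,fx=5,fy=5,interpolation=cv2.INTER_CUBIC));print("crop origin",u-70,v-60)
E
```

```text
scene tcp [285.  190.3] [array([284.8, 184.4]), array([284.4, 175.4])] seen tip ~(284.4,185.6)
[array([279.9, 192.5]), array([288.7, 193.3]), array([281.4, 187.3]), array([290.2, 188.1])]
{'power': array([349.3, 257.2]), 'volume': array([350.8, 251. ]), 'start': array([353.8, 239.1]), 'grip': array([333.1, 233.8])} tcp [349.2 237.4]
crop origin 280 191
```

View pics/side1.png

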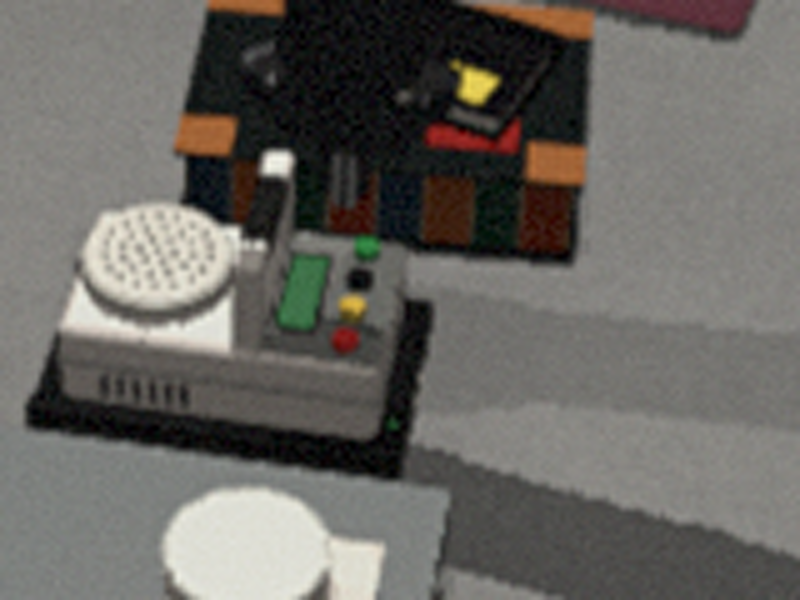

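The side crop shows red at (349,259), yellow (350,252), black (352,247) and green (353,240), with the shut tip at (349,232), slightly higher than projected. I'll triangulate the keys from both views.

```bash
python3 - <<'E'
from h import *
A=dict(np.load("scene1.npz"));B=dict(np.load("side1.npz"))
def blob(c,lo,hi,near):
    m=cv2.inRange(cv2.cvtColor(c["color"],cv2.COLOR_BGR2HSV),lo,hi);k,l,s,ce=cv2.connectedComponentsWithStats(m)
    i=1+np.argmin(np.linalg.norm(ce[1:]-near,axis=1)+100*(s[1:,4]<6));return ce[i],s[i,4]
def P(c): return c["camera_matrix"]@np.linalg.inv(c["cam_to_world"])[:3]
def tri(a,b):
    X=cv2.triangulatePoints(P(A),P(B),np.array(a,float),np.array(b,float)).ravel();return (X[:3]/X[3]).round(4)
for n,lo,hi,a,b in (("power",(0,120,70),(8,255,255),(285,214),(349,259)),("volume",(20,100,90),(35,255,255),(283,221),(350,252)),("start",(45,90,50),(85,255,255),(279,235),(353,240))):
    (ca,na),(cb,nb)=blob(A,lo,hi,a),blob(B,lo,hi,b)
    print(n,ca,na,cb,nb,tri(ca,cb),"A",onz(A,*ca,.0895).round(4),"B",onz(B,*cb,.0895).round(4))
print("tip",tri((284.4,185.6),(348.6,232.4)))
E
```

```text
power [285.125      214.16666667] 24 [348.54545455 258.40909091] 22 [0.4628 0.1266 0.0865] A [0.4635 0.1231 0.0895] B [0.4623 0.1301 0.0895]
volume [283.25806452 220.67741935] 31 [350.05 251.9 ] 20 [0.4727 0.1    0.0875] A [0.4727 0.0975 0.0895] B [0.4728 0.1027 0.0895]
start [279.24 234.8 ] 25 [353.         239.82608696] 23 [0.4924 0.0467 0.0876] A [0.492  0.0443 0.0895] B [0.4927 0.0496 0.0895]
tip [0.465  0.1267 0.1884]
```

```bash
sed -i 's/O=np.array(.*/O=np.array([.5485,.1130,.012])/' h.py; python3 -m handwheel '[[[-1,0,-0.004,0.02,0,0,0],[-1,0,-0.004,0.04,0,0,0],[-1,0,-0.004,0.06,0,0,0],[-1,0,-0.004,0.072,0,0,0],[-1,0,-0.004,0.072,0,0,0],[-1,0,-0.004,0.072,0,0,0]]]'
```

```text
clock: 2.33
ee_pos: [0.4597, 0.126, 0.0987]
eef_rot: [[-0.349, 0.937, -0.001], [0.937, 0.349, -0.0], [0.0, -0.001, -1.0]]
contact_force: [0.4, 0.6, 0.5]
opening: 0.0001
grasp_force: 0.0
```

```bash
python3 -m handwheel '[[[-1,0,0,0.004,0,0,0],[-1,0,0,0.008,0,0,0],[-1,0,0,0.011,0,0,0],[-1,0,0,0.011,0,0,0],[-1,0,0,0.011,0,0,0]]]'
```

```text
clock: 2.75
ee_pos: [0.46, 0.1253, 0.0877]
eef_rot: [[-0.348, 0.938, 0.0], [0.938, 0.348, 0.0], [0.0, 0.0, -1.0]]
contact_force: [0.5, 0.4, -0.4]
opening: -0.0002
grasp_force: 0.0
```

```bash
python3 -m handwheel '[[[-1,0,0,0.002,0,0,0],[-1,0,0,0.003,0,0,0],[-1,0,0,0.003,0,0,0],[-1,0,0,0.003,0,0,0]]]'; python3 -m handwheel '[[[-1,0,0,0.002,0,0,0],[-1,0,0,0.003,0,0,0],[-1,0,0,0.003,0,0,0],[-1,0,0,0.003,0,0,0]]]'
```

```text
clock: 3.08
ee_pos: [0.46, 0.1253, 0.0846]
eef_rot: [[-0.348, 0.938, -0.0], [0.938, 0.348, -0.0], [-0.0, -0.0, -1.0]]
contact_force: [1.1, -0.4, -0.6]
opening: -0.0002
grasp_force: 0.0
clock: 3.42
ee_pos: [0.4599, 0.1253, 0.0815]
eef_rot: [[-0.348, 0.938, -0.0], [0.938, 0.348, -0.0], [-0.0, -0.0, -1.0]]
contact_force: [-0.1, 0.1, -0.2]
opening: -0.0002
grasp_force: 0.0
```

```bash
python3 - <<'E'
from h import *
a=r.camera("scene");b=r.camera("side");np.savez("scene2.npz",**a);np.savez("side2.npz",**b)
im=np.hstack([cv2.resize(a["color"][175:255,255:330],None,fx=5,fy=5,interpolation=cv2.INTER_CUBIC),cv2.resize(b["color"][205:285,310:385],None,fx=5,fy=5,interpolation=cv2.INTER_CUBIC)])
cv2.imwrite("pics/two2.png",im)
E
```

```text
(no output)
```

View pics/two2.png

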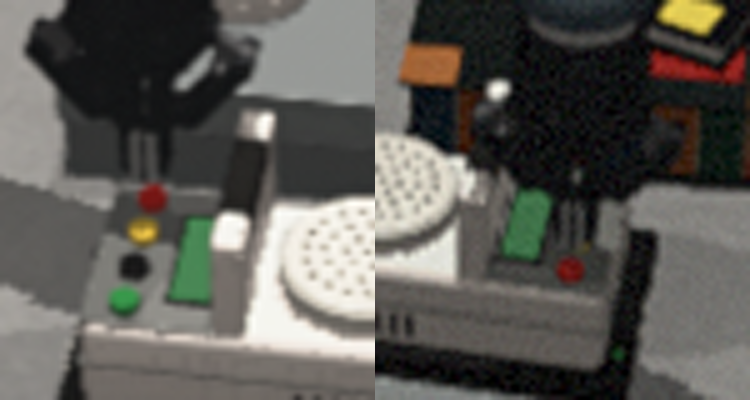

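Left (scene): shut tip at (284,211), just above the red key at (285,214), no contact. Right (side): tip (349,253), red key (349,259). The tip is well above the key, so the fingers end higher than the reported TCP; I'll triangulate.

```bash
python3 - <<'E'
from h import *
A=dict(np.load("scene2.npz"));B=dict(np.load("side2.npz"))
P=lambda c:c["camera_matrix"]@np.linalg.inv(c["cam_to_world"])[:3]
for a,b in (((284,210.6),(349,253.6)),((284,211.2),(348.6,253.8))):
    X=cv2.triangulatePoints(P(A),P(B),np.array(a),np.array(b)).ravel();print((X[:3]/X[3]).round(4))
print(r.read_state()["ee_pos"],PT["power"])
E
python3 -m handwheel '[[[-1,0,0,0.002,0,0,0],[-1,0,0,0.004,0,0,0],[-1,0,0,0.004,0,0,0],[-1,0,0,0.004,0,0,0]]]'
```

```text
[0.4631 0.1226 0.1029]
[0.464  0.1222 0.1013]
[0.46001579 0.12533388 0.08159254] [0.462688 0.126294 0.0895  ]
clock: 3.85
ee_pos: [0.4598, 0.1253, 0.0774]
eef_rot: [[-0.348, 0.938, -0.0], [0.938, 0.348, -0.0], [-0.0, -0.0, -1.0]]
contact_force: [0.0, 0.2, 0.3]
opening: 0.0
grasp_force: 0.0
```

```bash
python3 -m handwheel '[[[-1,0.002,0,0.002,0,0,0],[-1,0.002,0,0.004,0,0,0],[-1,0.002,0,0.004,0,0,0]]]'; python3 -m handwheel '[[[-1,0,0,0.001,0,0,0],[-1,0,0,0.002,0,0,0],[-1,0,0,0.002,0,0,0]]]'
```

```text
clock: 4.1
ee_pos: [0.459, 0.1274, 0.0732]
eef_rot: [[-0.348, 0.937, -0.0], [0.937, 0.348, -0.0], [0.0, -0.001, -1.0]]
contact_force: [-0.8, 0.1, -1.5]
opening: -0.0001
grasp_force: 0.0
clock: 4.35
ee_pos: [0.4592, 0.1272, 0.0714]
eef_rot: [[-0.348, 0.938, -0.0], [0.938, 0.348, -0.0], [-0.0, -0.0, -1.0]]
contact_force: [-0.2, -0.0, -0.7]
opening: -0.0
grasp_force: 0.0
```

```bash
python3 -m handwheel '[[[-1,0,0,0.001,0,0,0],[-1,0,0,0.002,0,0,0],[-1,0,0,0.002,0,0,0]]]';python3 -m handwheel '[[[-1,0,0,0.001,0,0,0],[-1,0,0,0.002,0,0,0],[-1,0,0,0.002,0,0,0]]]'
```

```text
clock: 4.6
ee_pos: [0.4592, 0.1272, 0.0694]
eef_rot: [[-0.348, 0.938, -0.0], [0.938, 0.348, -0.0], [-0.0, -0.0, -1.0]]
contact_force: [-1.0, 0.0, 0.2]
opening: 0.0001
grasp_force: 0.0
clock: 4.85
ee_pos: [0.4592, 0.1272, 0.0674]
eef_rot: [[-0.348, 0.938, -0.0], [0.938, 0.348, -0.0], [-0.0, -0.0, -1.0]]
contact_force: [-0.6, -0.1, 0.6]
opening: 0.0
grasp_force: 0.0
```

```bash
python3 -m handwheel '[[[-1,0,0,0.001,0,0,0],[-1,0,0,0.0015,0,0,0],[-1,0,0,0.0015,0,0,0]]]' | sed -n '2p;4p';python3 -m handwheel '[[[-1,0,0,0.001,0,0,0],[-1,0,0,0.0015,0,0,0],[-1,0,0,0.0015,0,0,0]]]'| sed -n '2p;4p'
```

```text
ee_pos: [0.4593, 0.1272, 0.066]
contact_force: [0.1, -0.4, -0.5]
ee_pos: [0.4594, 0.1272, 0.0646]
contact_force: [-0.3, -0.5, 0.9]
```

```bash
python3 -m handwheel '[[[-1,0,0,0.001,0,0,0],[-1,0,0,0.0015,0,0,0],[-1,0,0,0.0015,0,0,0]]]' | sed -n '2p;4p'; python3 - <<'E'
from h import *
a=r.camera("scene");b=r.camera("side");np.savez("scene3.npz",**a);np.savez("side3.npz",**b);w=r.camera("wrist")
print(r.read_state()["contact_force"])
f=lambda c,y,x:cv2.resize(c["color"][y:y+60,x:x+50],None,fx=5,fy=5,interpolation=cv2.INTER_CUBIC)
im=np.hstack([f(a,185,262),f(b,220,325),cv2.resize(w["color"][180:330,262:387],None,fx=2,fy=2)])
cv2.imwrite("pics/two3.png",im)
E
```

```text
ee_pos: [0.4594, 0.1272, 0.0631]
contact_force: [0.4, 0.3, 1.9]
[-0.4384555   0.17021576  2.43636196]
```

View pics/two3.png

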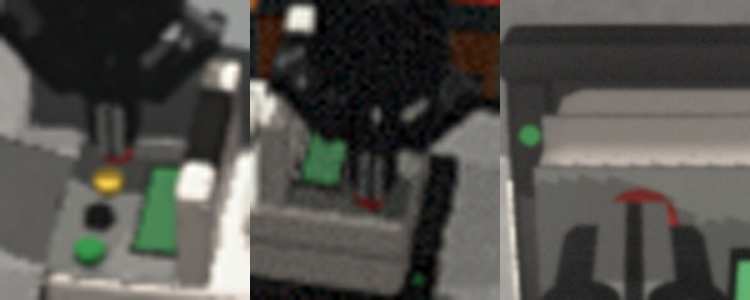

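Contact now (about 2 N): the tip sits on the red key in all three views, a few mm to -x, and clear of yellow. Pressing right down.

```bash
python3 -m handwheel '[[[-1,0,0,0.001,0,0,0],[-1,0,0,0.002,0,0,0],[-1,0,0,0.002,0,0,0]]]' | sed -n '2p;4p'; python3 -m handwheel '[[[-1,0,0,0.001,0,0,0],[-1,0,0,0.0015,0,0,0],[-1,0,0,0.0015,0,0,0]]]' | sed -n '2p;4p'
```

```text
ee_pos: [0.4594, 0.1272, 0.061]
contact_force: [-0.9, -0.3, 3.4]
ee_pos: [0.4595, 0.1273, 0.0606]
contact_force: [-4.2, -0.5, 18.5]
```

```bash
python3 -m handwheel '[[[-1,0,0,-0.008,0,0,0],[-1,0,0,-0.016,0,0,0],[-1,-0.014,0.001,-0.016,0,0,0],[-1,-0.028,0.001,-0.016,0,0,0],[-1,-0.028,0.001,-0.016,0,0,0],[-1,-0.028,0.001,-0.016,0,0,0]]]' | sed -n '1,2p;4p'; python3 -m handwheel '[[[-1,0,0,0.005,0,0,0],[-1,0,0,0.01,0,0,0],[-1,0,0,0.012,0,0,0],[-1,0,0,0.014,0,0,0],[-1,0,0,0.0145,0,0,0],[-1,0,0,0.0145,0,0,0],[-1,0,0,0.0145,0,0,0]]]' | sed -n '1,2p;4p'
```

```text
clock: 6.75
ee_pos: [0.4699, 0.1009, 0.0756]
contact_force: [0.6, 0.1, 0.4]
clock: 7.33
ee_pos: [0.4696, 0.1021, 0.0611]
contact_force: [-1.7, 2.9, 3.8]
```

```bash
python3 -m handwheel '[[[-1,0,0,0.0005,0,0,0],[-1,0,0,0.001,0,0,0],[-1,0,0,0.001,0,0,0]]]' | sed -n '2p;4p'; python3 -m handwheel '[[[-1,0,0,0.0005,0,0,0],[-1,0,0,0.0005,0,0,0]]]' | sed -n '2p;4p'
```

```text
ee_pos: [0.4697, 0.102, 0.0607]
contact_force: [-4.1, 2.9, 11.6]
ee_pos: [0.4697, 0.102, 0.0606]
contact_force: [-5.5, 2.6, 18.3]
```

```bash
python3 -m handwheel '[[[-1,0,0,-0.008,0,0,0],[-1,0,0,-0.016,0,0,0],[-1,-0.02,0,-0.016,0,0,0],[-1,-0.04,0,-0.016,0,0,0],[-1,-0.056,0,-0.016,0,0,0],[-1,-0.056,0,-0.016,0,0,0],[-1,-0.056,0,-0.016,0,0,0]]]' | sed -n '1,2p;4p'; python3 -m handwheel '[[[-1,0,0,0.005,0,0,0],[-1,0,0,0.01,0,0,0],[-1,0,0,0.012,0,0,0],[-1,0,0,0.014,0,0,0],[-1,0,0,0.015,0,0,0],[-1,0,0,0.0155,0,0,0],[-1,0,0,0.0155,0,0,0]]]' | sed -n '1,2p;4p'
```

```text
clock: 8.33
ee_pos: [0.4896, 0.0477, 0.0757]
contact_force: [0.4, 1.2, -0.6]
clock: 8.92
ee_pos: [0.4891, 0.0499, 0.0607]
contact_force: [-4.0, 2.1, 12.2]
```

```bash
python3 -m handwheel '[[[-1,0,0,0.0005,0,0,0],[-1,0,0,0.0005,0,0,0]]]' | sed -n '2p;4p'; python3 -m handwheel '[[[-1,0,0,-0.02,0,0,0],[-1,0,0,-0.05,0,0,0],[-1,0,0,-0.08,0,0,0],[0,0,0,-0.11,0,0,0],[0.5,0.015,0.02,-0.12,0,0,0],[1,0.03,0.04,-0.12,0,0,0],[1,0.042,0.06,-0.12,0,0,0],[1,0.042,0.06,-0.12,0,0,0]]]' | sed -n '1,2p;4p';  python3 -m handwheel '[[[1,0,0,0,0,0,0],[1,0,0,0,0,0,0],[1,0,0,0,0,0,0]]]'
python3 - <<'E'
from h import *
a=r.camera("scene");b=r.camera("side");np.savez("scene4.npz",**a);np.savez("side4.npz",**b);w=r.camera("wrist")
to(PT["grip"])
f=lambda c,y,x:cv2.resize(c["color"][y:y+110,x:x+100],None,fx=4,fy=4,interpolation=cv2.INTER_CUBIC)
cv2.imwrite("pics/two4.png",np.hstack([f(a,140,260),f(b,170,280)]))
E
```

```text
ee_pos: [0.4891, 0.0498, 0.0606]
contact_force: [-5.7, 2.6, 17.5]
clock: 9.75
ee_pos: [0.5332, 0.1142, 0.1798]
contact_force: [0.3, 1.4, 0.4]
clock: 10.0
ee_pos: [0.5303, 0.1078, 0.1792]
eef_rot: [[-0.346, 0.938, -0.001], [0.938, 0.346, -0.001], [-0.0, -0.001, -1.0]]
contact_force: [0.3, -0.8, 0.0]
opening: 0.0854
grasp_force: 0.0
t 10.15 pos [0.5307 0.1081 0.1795] F [-0.2  0.8  0. ] q [-0.54  0.4   0.33  1.87 -0.16  0.9   0.22] op 0.08552542626376385 gf 0.0
shift [-0.0016  0.0004  0.0425] turn [-0.0005  0.0001  0.0021]
```

View pics/two4.png

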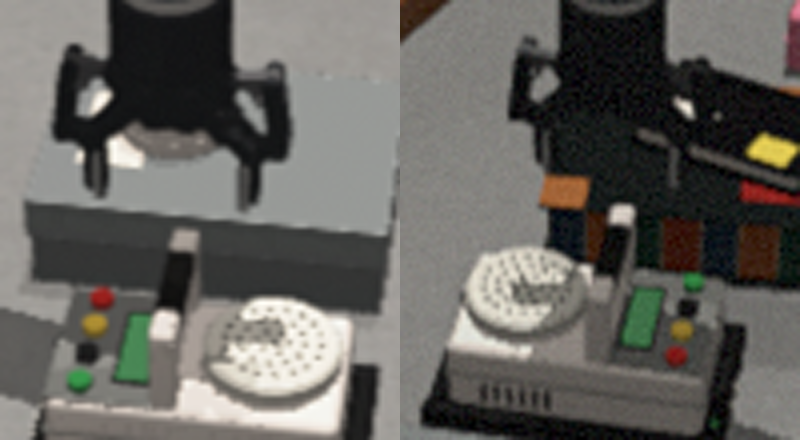

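All four keys are up again and the open gripper straddles the bar line. Tips in scene are (284,189) and (322,191), in side (348,217) and (315,210). Triangulating these and the bar ends (posts' white tops: scene (306,199)/(301,220); side (335,224)/…).

```bash
python3 - <<'E'
from h import *
A=dict(np.load("scene4.npz"));B=dict(np.load("side4.npz"))
P=lambda c:c["camera_matrix"]@np.linalg.inv(c["cam_to_world"])[:3]
t=[]
for a,b in (((284.5,189.3),(348,217)),((322,191.3),(315.5,210))):
    X=cv2.triangulatePoints(P(A),P(B),np.array(a,float),np.array(b,float)).ravel();t.append(X[:3]/X[3]);print(t[-1].round(4))
m=sum(t)/2;s=r.read_state();print("mid",m.round(4),"in tool",(s["eef_rot"].T@(m-s["ee_pos"])).round(4),"sep",np.linalg.norm(t[0]-t[1]))
# bar from both depth clouds
for n,c in(("A",A),("B",B)):
    q=cloud(c).reshape(-1,3);b=q[(q[:,2]>.138)&(q[:,2]<.156)&(np.linalg.norm(q[:,:2]-PT["grip"][:2],axis=1)<.075)]
    if len(b)>20: print(n,len(b),cv2.minAreaRect(b[:,:2].astype(np.float32)*1000),b[:,2].mean())
E
```

```text
[0.4883 0.0903 0.2106]
[0.5812 0.1206 0.2186]
mid [0.5347 0.1054 0.2146] in tool [-0.0039  0.0028 -0.0351] sep 0.098035050169193
A 202 ((532.0097045898438, 106.17053985595703), (18.92869758605957, 114.28609466552734), 20.640012741088867) 0.1447089523776947
B 162 ((529.9913940429688, 111.8039321899414), (18.92298126220703, 114.72537994384766), 20.711631774902344) 0.14601197300835173
```

```bash
python3 -m handwheel '[[[1,0,0,0.02,0,0,0],[1,0,0,0.04,0,0,0],[1,0,0,0.055,0,0,0],[1,0,0,0.055,0,0,0]]]' | sed -n '1,2p;4p'; python3 -m handwheel '[[[1,0,0,0.01,0,0,0],[1,0,0,0.02,0,0,0],[1,0,0,0.029,0,0,0],[1,0,0,0.029,0,0,0],[1,0,0,0.029,0,0,0]]]'
python3 - <<'E'
from h import *
a=r.camera("scene");b=r.camera("side")
f=lambda c,y,x:cv2.resize(c["color"][y:y+90,x:x+80],None,fx=5,fy=5,interpolation=cv2.INTER_CUBIC)
cv2.imwrite("pics/two5.png",np.hstack([f(a,170,265),f(b,190,290)]))
E
```

```text
clock: 10.48
ee_pos: [0.5287, 0.1081, 0.122]
contact_force: [-0.9, -0.1, 0.4]
clock: 10.9
ee_pos: [0.5308, 0.1089, 0.0953]
eef_rot: [[-0.348, 0.938, -0.001], [0.938, 0.348, -0.0], [-0.0, -0.001, -1.0]]
contact_force: [0.0, 0.2, -0.3]
opening: 0.0853
grasp_force: 0.0
```

View pics/two5.png

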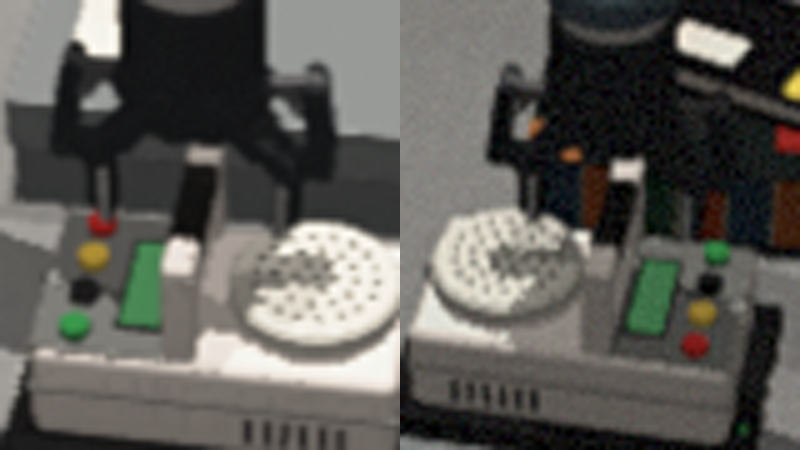

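The open fingers straddle the bar, with tips above the head at (322,214) and above the key tops. Lowering 2 mm and closing gently.

```bash
python3 -m handwheel '[[[0,0,0,0.002,0,0,0],[-0.4,0,0,0.002,0,0,0],[-0.7,0,0,0.002,0,0,0],[-1,0,0,0.002,0,0,0],[-1,0,0,0.002,0,0,0],[-1,0,0,0.002,0,0,0],[-1,0,0,0.002,0,0,0],[-1,0,0,0.002,0,0,0]]]' 20;  python3 -m handwheel '[[[-1,0,0,0,0,0,0],[-1,0,0,0,0,0,0],[-1,0,0,0,0,0,0],[-1,0,0,0,0,0,0]]]'
```

```text
clock: 11.67
ee_pos: [0.5307, 0.1089, 0.0937]
eef_rot: [[-0.348, 0.938, -0.001], [0.938, 0.348, -0.0], [0.0, -0.001, -1.0]]
contact_force: [-3.8, -0.5, 4.4]
opening: 0.0176
grasp_force: 22.1
clock: 12.0
ee_pos: [0.5307, 0.1089, 0.0937]
eef_rot: [[-0.348, 0.938, -0.001], [0.938, 0.348, -0.0], [0.0, -0.001, -1.0]]
contact_force: [-3.7, -1.3, 6.0]
opening: 0.0177
grasp_force: 22.3
```

```bash
python3 -m handwheel '[[[-1,0,0,0,0,0,0],[-1,0,0,0,0,0,0],[-1,0,0,0,0,0,0],[-1,0,0,0,0,0,0]]]' 70 | sed -n '2p;4,6p'; python3 -m handwheel '[[[-1,0,0,-0.002,0,0,0],[-1,0,0,-0.005,0,0,0],[-1,0,0,-0.008,0,0,0],[-1,0,0,-0.012,0,0,0],[-1,0,0,-0.016,0,0,0],[-1,0,0,-0.02,0,0,0],[-1,0,0,-0.02,0,0,0],[-1,0,0,-0.02,0,0,0]]]'
```

```text
ee_pos: [0.5307, 0.1089, 0.0938]
contact_force: [-4.4, -0.6, 6.4]
opening: 0.0171
grasp_force: 69.1
clock: 13.0
ee_pos: [0.5314, 0.1091, 0.1139]
eef_rot: [[-0.348, 0.938, 0.001], [0.938, 0.348, 0.0], [-0.0, 0.001, -1.0]]
contact_force: [-0.3, 0.4, -8.0]
opening: 0.0168
grasp_force: 68.6
```

```bash
cat > lvl.py <<'E'
from h import *
c=r.camera("scene");s=r.read_state();R=s["eef_rot"];g=s["ee_pos"]
q=cloud(c).reshape(-1,3)
# points in tool frame near the head: plane fit of head top
t=(q-g)@R; m=(abs(t[:,1]-.0665)<.04)&(abs(t[:,0])<.045)
h=t[m]; z=np.median(h[abs(h[:,2]-.006)<.03][:,2]) if m.any() else 0
for k in range(4):
    e=h[abs(h[:,2]-z)<.006] if k==0 else h[abs(h@[*n[:2],0]+n[2]-h[:,2])<.004]
    n=np.linalg.lstsq(np.c_[e[:,:2],np.ones(len(e))],e[:,2],rcond=None)[0]
print("head pts",len(e),"tilt deg (x,y)",np.degrees(n[:2]).round(1),"z world at centre",(g+R@np.array([0,.0665,n@[0,.0665,1]])).round(4),"F",s["contact_force"].round(1),"M",s["moment"].round(2))
E
python3 lvl.py
```

```text
head pts 557 tilt deg (x,y) [-0.3 -0. ] z world at centre [0.5934 0.1322 0.1194] F [ 0.5  0.1 -7.1] M [ 0.    0.02 -0.  ]
```

It carries the full weight (8 N) and is level. Lifting another 140 mm.

```bash
python3 -m handwheel '[[[-1,0,0,-0.003,0,0,0],[-1,0,0,-0.009,0,0,0],[-1,0,0,-0.018,0,0,0],[-1,0,0,-0.028,0,0,0],[-1,0,0,-0.038,0,0,0],[-1,0,0,-0.048,0,0,0],[-1,0,0,-0.058,0,0,0],[-1,0,0,-0.068,0,0,0]]]' | sed -n '2p;4,6p'; python3 -m handwheel '[[[-1,0,0,-0.01,0,0,0],[-1,0,0,-0.02,0,0,0],[-1,0,0,-0.03,0,0,0],[-1,0,0,-0.04,0,0,0],[-1,0,0,-0.05,0,0,0],[-1,0,0,-0.06,0,0,0],[-1,0,0,-0.068,0,0,0],[-1,0,0,-0.072,0,0,0]]]' | sed -n '2p;4,6p'; python3 -m handwheel '[[[-1,0,0,0,0,0,0],[-1,0,0,0,0,0,0],[-1,0,0,0,0,0,0],[-1,0,0,0,0,0,0],[-1,0,0,0,0,0,0],[-1,0,0,0,0,0,0],[-1,0,0,0,0,0,0],[-1,0,0,0,0,0,0]]]'; python3 lvl.py
```

```text
ee_pos: [0.5312, 0.109, 0.1829]
contact_force: [0.6, -0.2, -7.9]
opening: 0.0165
grasp_force: 68.6
ee_pos: [0.5317, 0.1091, 0.2551]
contact_force: [0.5, 0.3, -6.9]
opening: 0.0169
grasp_force: 68.7
clock: 15.05
ee_pos: [0.5311, 0.109, 0.2535]
eef_rot: [[-0.348, 0.938, -0.0], [0.938, 0.348, -0.0], [-0.0, -0.0, -1.0]]
contact_force: [0.6, 0.2, -8.1]
opening: 0.0165
grasp_force: 68.7
head pts 609 tilt deg (x,y) [-0.2 -0.2] z world at centre [0.5934 0.1321 0.2589] F [ 1.   0.5 -7.6] M [ 0.04 -0.02  0.01]
```

```bash
python3 -m handwheel '[[[-1,0,0,0,0,0,0],[-1,0,0,0,0,0,0],[-1,0,0,0,0,0,0],[-1,0,0,0,0,0,0],[-1,0,0,0,0,0,0],[-1,0,0,0,0,0,0],[-1,0,0,0,0,0,0],[-1,0,0,0,0,0,0]]]' >/dev/null
python3 -m handwheel '[[[-1,0,0,0,0,0,0],[-1,0,0,0,0,0,0],[-1,0,0,0,0,0,0],[-1,0,0,0,0,0,0],[-1,0,0,0,0,0,0],[-1,0,0,0,0,0,0],[-1,0,0,0,0,0,0],[-1,0,0,0,0,0,0]]]' >/dev/null
python3 -m handwheel '[[[-1,0,0,0,0,0,0],[-1,0,0,0,0,0,0],[-1,0,0,0,0,0,0],[-1,0,0,0,0,0,0],[-1,0,0,0,0,0,0],[-1,0,0,0,0,0,0],[-1,0,0,0,0,0,0],[-1,0,0,0,0,0,0]]]' >/dev/null
python3 -m handwheel '[[[-1,0,0,0,0,0,0],[-1,0,0,0,0,0,0],[-1,0,0,0,0,0,0],[-1,0,0,0,0,0,0],[-1,0,0,0,0,0,0],[-1,0,0,0,0,0,0],[-1,0,0,0,0,0,0],[-1,0,0,0,0,0,0]]]' >/dev/null
python3 -m handwheel '[[[-1,0,0,0,0,0,0],[-1,0,0,0,0,0,0],[-1,0,0,0,0,0,0],[-1,0,0,0,0,0,0],[-1,0,0,0,0,0,0],[-1,0,0,0,0,0,0],[-1,0,0,0,0,0,0],[-1,0,0,0,0,0,0]]]' >/dev/null
python3 -m handwheel '[[[-1,0,0,0,0,0,0],[-1,0,0,0,0,0,0],[-1,0,0,0,0,0,0],[-1,0,0,0,0,0,0],[-1,0,0,0,0,0,0],[-1,0,0,0,0,0,0],[-1,0,0,0,0,0,0],[-1,0,0,0,0,0,0]]]'; python3 lvl.py; python3 -c "
from bench import r
print(r.close_job())"
```

```text
clock: 19.1
ee_pos: [0.5311, 0.1091, 0.2536]
eef_rot: [[-0.348, 0.938, 0.0], [0.938, 0.348, 0.0], [0.0, 0.0, -1.0]]
contact_force: [0.2, 0.7, -8.1]
opening: 0.0174
grasp_force: 68.7
head pts 609 tilt deg (x,y) [ 0.1 -0.2] z world at centre [0.5935 0.1321 0.2591] F [ 0.1  1.  -8.6] M [-0.05 -0.03 -0.03]
the job is handed in; nothing more can be done
None
```

I pressed the red, yellow and green keys right down in that order, then lifted the sampler by its handle to about 17 cm above the table; it stayed level for over 4 s and was still held there when I handed the job in at about 19 s (no verdict was returned).

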